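# Put the multimeter away in its lidded steel case

## Task

Put the multimeter away: take the lid off the steel case and lay it knob up on the blue mat, lay the meter flat and face up on the floor of the case, then put the lid back so that it sits flush all round. Set things down gently instead of dropping them, and leave the other things on the bench where they are.

Things in the scene. Friction and masses are not known exactly. Their poses are not given: they have to be found in the camera images.
- case: open-topped rectangular stainless steel case, fixed to the bench; outside 178 (x) x 134 (y) x 60 mm tall, walls 4 mm, so 170 x 126 mm inside; inner floor (grey lining) 8 mm above its underside. Origin: centre of the underside; x along its length, z up.
- lid: loose steel lid, 0.3 kg, on the case at first. Origin: underside centre of a solid block 163 (x) x 119 (y) x 12 mm that enters the case (3.5 mm play, rounded edges); on it a plate 186 x 142 mm, 12 to 16 mm above origin; black knob in the middle, head 46 (x) x 24 (y) mm, 32 to 56 mm above origin, on a narrower neck. Seated: plate on rim, origin 48 mm above the case origin, either way round.
- meter: olive-green handheld multimeter lying on the bench face up (green screen, black dial with white pointer), about 0.26 kg, 130 (x) x 52 (y) x 34 mm, sides upright; the dial stands 5 mm above its face. Origin: centre of the underside; x along its length towards the screen, z out of its face (up). It fits flat in the case only lengthways, either way round.
- mat: flat blue mat fixed to the bench, 210 (x) x 160 (y) x 3 mm thick, the place to lay the lid. Origin: centre of the underside; its top is 3 mm above it.
- screwdriver: bystander: screwdriver with a red handle, 200 mm long, 26 mm thick, lying along its x axis; origin under its middle
- spanner: bystander: steel spanner, 160 mm long, lying along its x axis; origin under its middle
- glue: bystander: white bottle, 54 mm in diameter, 140 mm tall; origin at the centre of its underside
- bulb: bystander: white light bulb standing on its cap, 60 mm in diameter, 98 mm tall; origin at the centre of its underside
- jar: bystander: amber jar, 54 mm in diameter, 75 mm tall; origin at the centre of its underside
- cup: bystander: blue mug, 72 mm in diameter, 85 mm tall, handle at its +y; origin at the centre of its underside

How it is judged (in metres and radians):
On the way, in this order (a step that is already met when the one before it is completed fails the run):
1. the lid lies flat, knob up, on the blue mat, let go (x of lid in the frame of mat between -0.105 and 0.105 m and y of lid in the frame of mat between -0.08 and 0.08 m and z of lid in the frame of mat between -0.002 and 0.007 m and angle between lid's own z axis and vertical below 0.08 rad and contact force between the fingers and lid below 0.1 N and linear speed of lid below 0.03 m/s), for 0.2 s.
2. the meter lies flat, face up, on the floor of the case, let go, the lid still on the mat (x of meter in the frame of case between -0.06 and 0.06 m and y of meter in the frame of case between -0.06 and 0.06 m and z of meter in the frame of case between 0.005 and 0.012 m and angle between each of meter, lid's own z axis and vertical below 0.08 rad and contact force between the fingers and meter below 0.1 N and linear speed of meter below 0.03 m/s and x of lid in the frame of mat between -0.105 and 0.105 m and y of lid in the frame of mat between -0.08 and 0.08 m and z of lid in the frame of mat between -0.002 and 0.007 m), for 0.2 s.
At the end, for the whole second after the job is handed in: Meter flat, face up on the case floor (underside 5 to 12 mm above the case's, tilt < 0.08 rad); lid home on the rim: centred within 7 mm, origin 45 to 50.5 mm above the case's, within 0.08 rad of its direction either way round, tilt < 0.03 rad; both let go, at rest (x of meter in the frame of case between -0.06 and 0.06 m and y of meter in the frame of case between -0.06 and 0.06 m and z of meter in the frame of case between 0.005 and 0.012 m and angle between meter's own z axis and vertical below 0.08 rad and horizontal distance between lid and case below 0.007 m and z of lid in the frame of case between 0.045 and 0.0505 m and angle between the x axis of lid and the x axis of case, either way round below 0.08 rad and angle between lid's own z axis and vertical below 0.03 rad and contact force between the fingers and meter below 0.1 N and linear speed of each of meter, lid below 0.03 m/s and contact force between the fingers and lid below 0.1 N); the robot touches nothing.
It fails at once if the lid is dropped (falls free faster than 0.75 m/s, about 30 mm) (linear speed of lid above 0.75 m/s and contact force between the fingers and lid below 0.05 N).
It fails at once if the meter is dropped (falls free faster than 0.75 m/s, about 30 mm) (linear speed of meter above 0.75 m/s and contact force between the fingers and meter below 0.05 N).
It fails at once if one of the bystanders is moved by more than 40 mm (distance of any of screwdriver, spanner, glue, bulb, jar, cup from where it was at the start of the episode above 0.04 m).
It also fails if it takes over 70 s, if anything falls off the work surface, if the arm or the gripper's body presses on something with over 40 N, if the wrist force passes 120 N, or if a joint passes its speed limit or range.

## Robot

A 6-joint arm with a two-finger parallel gripper is mounted at the origin on the work surface. World frame = base frame: x ahead of the robot, y to its left, z up, the work surface at z = 0. Lengths are in mm, angles in degrees, forces in N, time in s.
With the tool pointing down it reaches from about 375 to 900 mm from the base axis. Payload 3.1 kg.
Tool frame: the origin (TCP) lies on the centre line of the jaws, within the pads' length; the fingertips stand 25 mm ahead of it and the grasp point (between the pads) lies 6 mm ahead of it; z points along the fingers, y is the line along which they close (so a half turn about z gives the same grasp; the last joint's range is limited). The gripper opens to 85 mm and grips with 20 to 120 N. Pads are 22 mm wide; open, the fingers measure 114 mm over their backs; the gripper's body (76 mm by 85 mm) begins 54 mm behind the grasp point. The pads swing forward as they close: fully open they stand 13 mm farther back than shut.
Start: joints at [64.83, 30.224, 82.088, -0, 67.689, -10.227], TCP at [161.118, 603.853, 256.31] pointing down, gripper open.
Joint ranges: [-176.69, 176.69], [-43.24, 126.21], [12.49, 139.97], [-82, 262], [0, 151.66], [-163.58, 163.58]. Speed limits (degrees/s): [159.86, 159.86, 180, 180, 180, 180].

## Interface

Orientations are given as a 3x3 rotation matrix whose columns are the frame's x, y, z axes.
In Python, from plant import env gives the robot as it stands.
- The arm moves only by the shell command python3 -m handwheel 'ROWS'. ROWS is a JSON object of lists of equal length, an entry for each row: "dp": the shift along the tool's x, y, z in mm, a list of three; "dr": the turn, a rotation vector about the tool's x, y, z in degrees, a list of three; "hand": the opening, from 0 (shut) to 1 (fully open). In form: {"dp": [[dx, dy, dz], ...], "dr": [[rx, ry, rz], ...], "hand": [hand, ...]}. A call has 1 to 10 rows; each row is the pose to reach, as a shift and turn from the pose commanded when the call began, along the tool's axes at that moment; what a row does not reach only later rows make up. A row lasts 1/8 s, in which the tool goes at most 62.5 mm and 10.7 degrees, less where a joint would pass 70% of its speed; a pose out of reach is approached as far as the arm can. A call with a gripper value outside its range is refused whole. The fingers move at their own pace and stop on an object; the grip force is fixed at half the most. Time passes only in rows, so rows that repeat a pose let the fingers close. It gives the time, the measured TCP pose, the force, the opening and the grip force at its end, in the units of the state.
- env.read_state(): the state, without advancing time (a new reading comes with each control period).
- env.read_camera(name): name is "scene" or "top" or "wrist"; returns a dict with "image" (480x640x3 uint8, red, green, blue), "range_z" (480x640 float32, mm along the optical axis (not along the pixel's ray), 0 where there is no reading), "fx", "fy", "cx", "cy" (pixels), "position" and "attitude" of the camera in the world. Camera axes: x right, y up, looking along -z (the intrinsics and any distortion apply to the point x, -y, -z); pixel columns grow to the right and rows downward; lengths in mm; the calibration is good to about 2 mm. The wrist camera is an equidistant fisheye: a pixel r from the principal point sees the ray r / f radians off the axis. A picture is of the moment at which its call begins.
- env.sign_off(): hands the job in; it is judged then, once.
The state is a dict: "t": time; "q": joint angles; "qvel": joint speeds; "joint_efforts": joint torques, N m; "eef_pos": TCP position; "orientation": TCP orientation; "wrist_force": force on the tool from outside, world axes, zero at the start; "moment": the same for the moment, N m; "opening": finger opening in mm; "grip_force": force on a finger pad.
Only numpy, scipy, OpenCV 4.12 (cv2) and the standard library are available. Lean on these libraries where they do the work, as an engineer would, in place of code of your own. Each camera call takes 0.05 s, during which the arm holds its last target. There are 200 camera calls.

## Working session

There is one attempt and no reset: what is moved stays moved. The work goes in short steps, Python scripts to look and compute and a shell command to move; the robot and the scene stay as the last step left them, time stands still between calls to the robot, and variables do not carry over. Pictures are saved under pics/ and viewed, at most 10 in all, crops included, and the job is handed in when it is done.

```bash
mkdir -p pics; ls; cat > h.py <<'E'
import numpy as np, cv2
from plant import env
def snap(n):
    c=env.read_camera(n); return c
def world(c,u,v,z=None,win=2):
    # pinhole cams; z None -> depth
    R=np.array(c["attitude"]);p=np.array(c["position"])
    d=np.array([(u-c["cx"])/c["fx"],-(v-c["cy"])/c["fy"],-1.0])
    if z is None:
        w=c["range_z"][int(v)-win:int(v)+win+1,int(u)-win:int(u)+win+1]; w=w[w>0]
        return p+R@d*np.median(w)
    D=R@d; return p+D*(z-p[2])/D[2]
E
python3 - <<'E'
from h import *
c=snap("top"); np.save("top.npy",c,allow_pickle=True)
cv2.imwrite("pics/top.png",c["image"][:,:,::-1])
print(c["position"],c["attitude"],c["fx"],c["cx"],c["cy"],[k for k in c]); s=env.read_state();print(s)
E
```

```text
pics
[ 405.85780642   18.80587209 1023.96967158] [[ 0.01157429  0.98747175 -0.15737084]
 [-0.99960027  0.015486    0.02365326]
 [ 0.02579397  0.15703417  0.98725627]] 583.7235521112833 307.52700873559337 237.90932425289986 ['image', 'range_z', 'fx', 'fy', 'cx', 'cy', 'position', 'attitude']
{'t': 0.05, 'q': array([ 6.48310194e+01,  3.02777830e+01,  8.21542252e+01, -9.30532606e-04,
        6.76899861e+01, -1.02280363e+01]), 'qvel': array([-0.05219272, -0.02827643, -0.03844722,  0.00880193,  0.00657495,
       -0.12710453]), 'joint_efforts': array([ 1.75610148e-04, -4.43694878e+01, -1.78777599e+01, -3.19368246e-04,
        3.88373388e-03, -1.02661037e-06]), 'eef_pos': array([160.84395082, 603.28085445, 255.35824474]), 'orientation': array([[-9.66193514e-01,  2.57816403e-01, -8.91927566e-04],
       [ 2.57817690e-01,  9.66191648e-01, -1.93343842e-03],
       [ 3.63300826e-04, -2.09803036e-03, -9.99997733e-01]]), 'wrist_force': array([-0.42397225,  0.68594701, -0.22456034]), 'moment': array([-0.01673228,  0.02807856, -0.01061733]), 'grip_force': 0.0, 'opening': 85.4197765040013}
```

View pics/top.png

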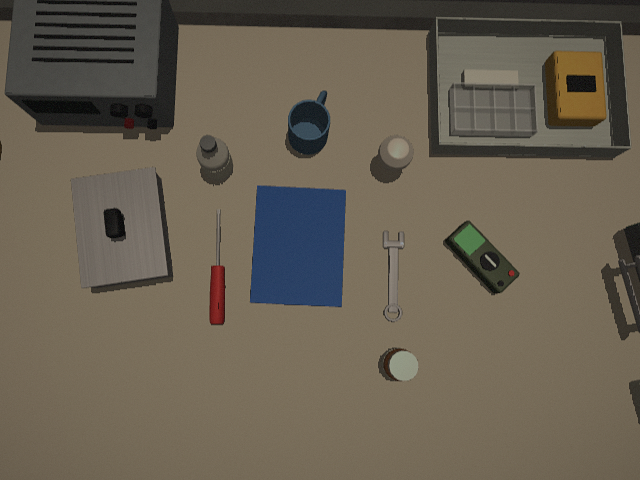

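The top view shows the lidded case at about (120,228), its knob at (114,222), the mat at (298,246), the meter at (481,257) with its screen to the upper left, and the bystanders around them. I'll enlarge the case and the meter.

```bash
python3 - <<'E'
from h import *
c=np.load("top.npy",allow_pickle=True).item(); im=c["image"][:,:,::-1]
a=cv2.resize(im[160:300,60:180],None,fx=4,fy=4,interpolation=cv2.INTER_CUBIC)[:560]
b=cv2.resize(im[210:300,435:525],None,fx=3.5,fy=3.5,interpolation=cv2.INTER_CUBIC)
o=np.zeros((560,800,3),np.uint8);o[:560,:480]=a;o[:315,482:797]=b
cv2.imwrite("pics/crop1.png",cv2.convertScaleAbs(o,alpha=1.6))
for n,u,v in [("knob",114,216),("lid",140,240),("mat",300,250),("meter",465,240),("cup rim",290,122),("glue",208,143),("bulb",399,148),("jar",404,366),("bench",500,380)]: print(n,world(c,u,v).round(1))
for uv in [(257,186),(346,189),(342,306),(250,303)]: print("mat",world(c,*uv,3).round(1))
E
```

```text
knob [583.  305.4 103.8]
lid [551.  272.7  63.9]
mat [546.9   7.4   2.3]
meter [ 564.  -276.7   35.8]
cup rim [753.3  28.1  82.5]
glue [694.9 155.4 140.1]
bulb [ 706.5 -153.    97.6]
jar [ 352.3 -160.5   75. ]
bench [ 326.2 -340.3    1.1]
mat [661.4  86.    3. ]
mat [658.8 -73.8   3. ]
mat [449.4 -67.1   3. ]
mat [452.6  92.9   3. ]
```

View pics/crop1.png

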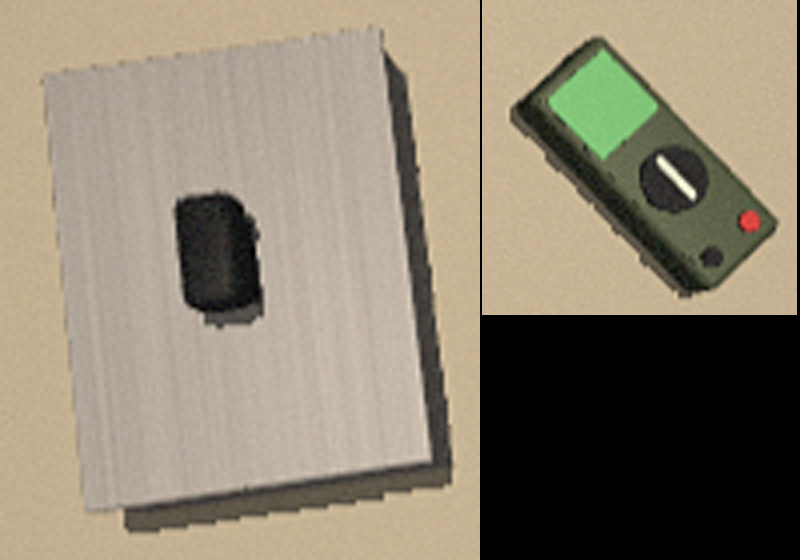

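The crop gives the lid plate corners at (44,76), (381,30), (430,460) and (86,510). For the meter, the upper right edge runs (603,38)–(776,225), the lower left edge (513,115)–(683,294), and the dial is at (675,180).

```bash
cat >> h.py <<'E'
def yawof(d): return np.degrees(np.arctan2(d[1],d[0]))
def tool(p,yaw=None):
    """shift (tool axes) from measured TCP to world point p, and rz to bring tool y axis to given world direction yaw(mod180)"""
    s=env.read_state();R=s["orientation"]
    r=None
    if yaw is not None:
        r=-(yaw-yawof(R[:,1])); r=(r+90)%180-90   # tool z down: world +yaw = -rz
    return (R.T@(np.array(p)-s["eef_pos"])).round(1),r
E
python3 - <<'E'
from h import *
c=np.load("top.npy",allow_pickle=True).item()
L=np.array([world(c,60+x/4,160+y/4,64) for x,y in [(44,76),(381,30),(430,460),(86,510)]])
print(L.round(1),L.mean(0)); 
for i in range(4): d=L[(i+1)%4]-L[i];print(np.linalg.norm(d),yawof(d))
# knob top mask
m=((c["range_z"]>0)&(c["image"].max(2)<60)); m[:200]=0;m[245:]=0;m[:,:95]=0;m[:,130:]=0
P=np.array([world(c,u,v,win=0) for v,u in np.argwhere(m)]);P=P[P[:,2]>100]
print("knob",len(P),P.mean(0),P.min(0),P.max(0))
M=lambda x,y,z:world(c,435+(x-482)/3.5,210+y/3.5,z)
tr,br,bl,ll=M(603,38,34),M(776,225,34),M(513,115,0),M(683,294,0)
print(tr,br,bl,ll,M(675,180,39),M(604,103,34),"pointer",yawof(M(658,157,39)-M(694,196,39)))
for a,b in[(br,tr),(ll,bl)]:print(np.linalg.norm(a-b),yawof(b-a))
a=np.radians(yawof(tr-br));n=np.array([-np.sin(a),np.cos(a)]);print("width",(bl-tr)[:2]@n,(ll-br)[:2]@n)
print("centre",(tr+br+bl+ll)/4)
for p,y in [((561,306,160),None)]:print(tool(p,y))
E
```

```text
[[652.6 393.2  64. ]
 [675.1 254.1  64. ]
 [493.7 224.6  64. ]
 [471.4 362.8  64. ]] [573.19721159 308.67925055  64.        ]
140.9372733310703 -80.80419806755442
183.73802745581963 -170.77609242427508
139.91437139863115 99.18334415660199
183.71095564089742 9.54293756328887
knob 385 [573.41811301 308.63217264 103.8506793 ] [551.00861189 294.87948009 100.01212118] [595.47146864 322.27124199 108.69100419]
[ 598.09670478 -286.34638121   34.        ] [ 506.11480587 -368.84009337   34.        ] [ 563.95475461 -249.27846938    0.        ] [ 473.99007139 -333.21373103    0.        ] [ 526.99571668 -318.00665311   39.        ] [ 565.40479513 -285.78686114   34.        ] pointer 41.939247715978404
123.5551790567044 41.88725487649061
123.03971868791591 43.014248483670755
width 50.39103318951092 47.97102885089512
centre [ 535.53908416 -309.41966875   17.        ]
(array([-463.3, -183.9,   95.6]), None)
```

```bash
python3 -m handwheel '{"dp":[[-60,-20,0],[-120,-40,20],[-180,-60,30],[-240,-85,40],[-300,-110,50],[-355,-130,65],[-410,-150,80],[-460,-172,95],[-474.5,-178.3,95.6],[-474.5,-178.3,95.6]],"dr":[[0,0,-4],[0,0,-8],[0,0,-12],[0,0,-16],[0,0,-20],[0,0,-24.4],[0,0,-24.4],[0,0,-24.4],[0,0,-24.4],[0,0,-24.4]],"hand":[1,1,1,1,1,1,1,1,1,1]}'; python3 -c "
from h import *
print(tool((573.3,308.7,96),99.35))"
```

```text
t: 1.3
eef_pos: [573.9, 308.4, 160.0]
orientation: [[-0.987, -0.162, -0.001], [-0.162, 0.987, -0.0], [0.001, 0.0, -1.0]]
wrist_force: [-0.8, 1.5, -0.6]
opening: 85.5
grip_force: 0.0
(array([ 0.5,  0.4, 64. ]), np.float64(-0.025259223069753034))
```

```bash
python3 -m handwheel '{"dp":[[0.5,0.4,20],[0.5,0.4,40],[0.5,0.4,64],[0.5,0.4,64],[0.5,0.4,64],[0.5,0.4,64],[0.5,0.4,64],[0.5,0.4,64],[0.5,0.4,64],[0.5,0.4,64]],"dr":[[0,0,0],[0,0,0],[0,0,0],[0,0,0],[0,0,0],[0,0,0],[0,0,0],[0,0,0],[0,0,0],[0,0,0]],"hand":[1,1,1,1,0,0,0,0,0,0]}'; python3 -m handwheel '{"dp":[[0,0,0],[0,0,-3],[0,0,-6],[0,0,-12],[0,0,-20],[0,0,-35],[0,0,-50],[0,0,-70],[0,0,-90],[0,0,-90]],"dr":[[0,0,0],[0,0,0],[0,0,0],[0,0,0],[0,0,0],[0,0,0],[0,0,0],[0,0,0],[0,0,0],[0,0,0]],"hand":[0,0,0,0,0,0,0,0,0,0]}'
```

```text
t: 2.55
eef_pos: [573.6, 309.6, 97.7]
orientation: [[-0.986, -0.164, 0.001], [-0.164, 0.986, 0.0], [-0.001, 0.0, -1.0]]
wrist_force: [0.2, 0.0, 6.4]
opening: 23.1
grip_force: 60.4
t: 3.8
eef_pos: [574.5, 310.1, 189.7]
orientation: [[-0.986, -0.164, 0.006], [-0.164, 0.986, 0.002], [-0.006, 0.001, -1.0]]
wrist_force: [-0.2, 0.3, -1.9]
opening: 23.3
grip_force: 59.5
```

```bash
python3 -m handwheel '{"dp":[[13,2,0],[26,4,0],[30,-25,0],[36,-65,0],[44,-110,0],[52,-160,0],[60,-210,0],[68,-255,30],[75.9,-292,60],[75.9,-292,90]],"dr":[[0,0,0],[0,0,0],[0,0,0],[0,0,0],[0,0,0],[0,0,0],[0,0,0],[0,0,0],[0,0,0],[0,0,0]],"hand":[0,0,0,0,0,0,0,0,0,0]}'; python3 - <<'E'
from h import *
c=snap("scene"); cv2.imwrite("pics/s1.png",c["image"][:,:,::-1])
s=env.read_state();print(s["eef_pos"],s["wrist_force"],s["orientation"][:,2])
E
```

```text
t: 5.05
eef_pos: [545.3, 6.7, 95.7]
orientation: [[-0.987, -0.161, -0.001], [-0.161, 0.987, -0.0], [0.001, -0.0, -1.0]]
wrist_force: [-0.5, -0.3, -2.2]
opening: 23.4
grip_force: 59.7
[542.67494771   8.18560789  92.15532228] [-0.20192633  0.42393952 -4.48024295] [-0.00801822  0.00155721 -0.99996664]
```

View pics/s1.png

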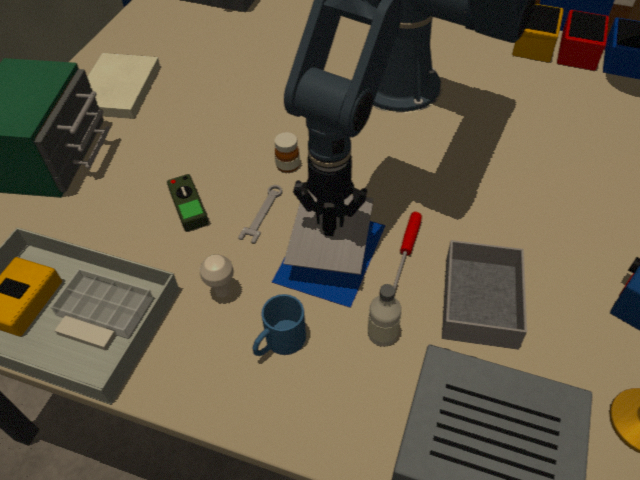

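The scene view shows the lid held level above the mat at (330,240) and the case open at (485,290). The screwdriver, glue and cup are clear of it. Next I lower the lid.

```bash
python3 -m handwheel '{"dp":[[0,0,10],[0,0,20],[0,0,30],[0,0,33],[0,0,33],[0,0,33]],"dr":[[0,0,0],[0,0,0],[0,0,0],[0,0,0],[0,0,0],[0,0,0]],"hand":[0,0,0,0,0,0]}'
```

```text
t: 5.85
eef_pos: [546.5, 9.1, 64.1]
orientation: [[-0.986, -0.164, 0.001], [-0.164, 0.986, -0.0], [-0.001, -0.0, -1.0]]
wrist_force: [0.2, -0.0, -2.8]
opening: 22.9
grip_force: 59.8
```

```bash
python3 -m handwheel '{"dp":[[0,0,4],[0,0,7],[0,0,9],[0,0,10],[0,0,11],[0,0,11.5],[0,0,11.5]],"dr":[[0,0,0],[0,0,0],[0,0,0],[0,0,0],[0,0,0],[0,0,0],[0,0,0]],"hand":[0,0,0,0,0,0,0]}'
```

```text
t: 6.72
eef_pos: [546.1, 9.0, 52.7]
orientation: [[-0.986, -0.164, 0.0], [-0.164, 0.986, -0.0], [-0.0, -0.0, -1.0]]
wrist_force: [-2.0, 0.3, 3.1]
opening: 23.1
grip_force: 60.6
```

```bash
python3 -m handwheel '{"dp":[[0,0,0],[0,0,0],[0,0,0],[0,0,0],[0,0,0],[0,0,-15],[0,0,-40],[0,0,-80],[0,0,-120],[0,0,-120]],"dr":[[0,0,0],[0,0,0],[0,0,0],[0,0,0],[0,0,0],[0,0,0],[0,0,0],[0,0,0],[0,0,0],[0,0,0]],"hand":[0.7,1,1,1,1,1,1,1,1,1]}'; python3 - <<'E'
from h import *
c=snap("top"); np.save("top2.npy",c,allow_pickle=True)
print(tool((535.5,-309.5,170),132))
E
```

```text
t: 7.98
eef_pos: [548.4, 8.7, 176.3]
orientation: [[-0.986, -0.164, 0.009], [-0.165, 0.986, -0.002], [-0.008, -0.003, -1.0]]
wrist_force: [0.3, -0.6, -0.8]
opening: 84.9
grip_force: 0.0
(array([  63.8, -312.2,    4.6]), np.float64(-32.53689394807549))
```

```bash
python3 -m handwheel '{"dp":[[10,-45,0],[20,-95,0],[30,-145,0],[40,-195,0],[50,-245,0],[60,-290,0],[63.8,-312.2,0],[63.8,-312.2,30],[63.8,-312.2,60],[63.8,-312.2,70]],"dr":[[0,0,-5],[0,0,-10],[0,0,-15],[0,0,-20],[0,0,-25],[0,0,-30],[0,0,-32.5],[0,0,-32.5],[0,0,-32.5],[0,0,-32.5]],"hand":[1,1,1,1,1,1,1,1,1,1]}'; python3 - <<'E'
from h import *
c=snap("wrist"); cv2.imwrite("pics/w1.png",c["image"][:,:,::-1])
print(tool((535.5,-309.5,32),132), env.read_state()["q"])
E
```

```text
t: 9.28
eef_pos: [545.7, -285.7, 96.8]
orientation: [[-0.768, -0.639, -0.034], [-0.638, 0.769, -0.043], [0.054, -0.012, -0.998]]
wrist_force: [-0.2, 0.0, -0.7]
opening: 85.4
grip_force: 0.0
(array([ 19.4, -10.7,  65.8]), np.float64(-2.290303565900473)) [ -36.6243881    41.73583311   89.79733074   -4.20503579   48.60804136
 -163.53074005]
```

View pics/w1.png

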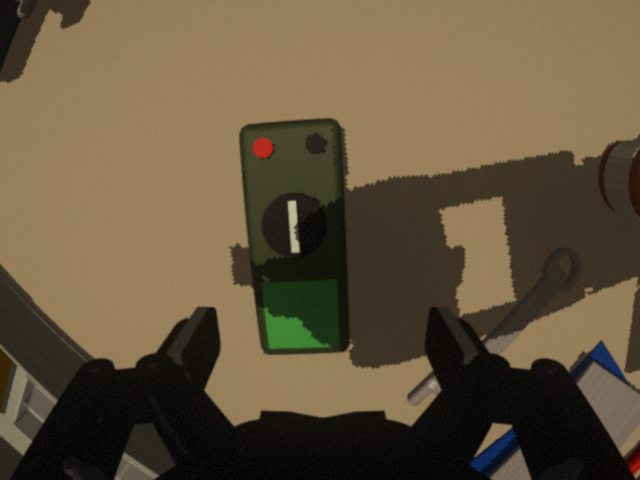

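The wrist view shows the meter between the open fingers, with the dial at (293,222) and the screen near the bottom. Joint 6 is at the end of its range, so I turn the gripper half round.

```bash
python3 -m handwheel '{"dp":[[0,0,0],[0,0,-20],[0,0,-40],[0,0,-40],[0,0,-40],[0,0,-40],[0,0,-40],[0,0,-40],[0,0,-40],[0,0,-40]],"dr":[[0,0,10],[0,0,20],[0,0,30],[0,0,40],[0,0,50],[0,0,60],[0,0,70],[0,0,80],[0,0,90],[0,0,90]],"hand":[1,1,1,1,1,1,1,1,1,1]}'; python3 - <<'E'
from h import *
s=env.read_state();print(tool((535.5,-309.5,130),132), s["q"],s["eef_pos"],s["orientation"].round(4))
E
```

```text
t: 10.58
eef_pos: [548.8, -286.0, 140.3]
orientation: [[-0.64, 0.768, -0.028], [0.768, 0.638, -0.048], [-0.019, -0.052, -0.998]]
wrist_force: [-1.0, 0.4, 0.1]
opening: 85.2
grip_force: 0.0
(array([ -9.4, -24.7,  11.8]), np.float64(87.72791698357264)) [-36.45045472  38.14769586  88.4307282   -3.94420057  53.15316132
 -73.84797603] [ 548.80563818 -285.95774742  140.28219517] [[-0.6398  0.768  -0.028 ]
 [ 0.7683  0.6383 -0.0477]
 [-0.0188 -0.0521 -0.9985]]
```

```bash
cat >> h.py <<'E'
from scipy.spatial.transform import Rotation as Ro
def go(p,yaw):
    "full shift and rotvec to point p, tool down with its y at world yaw (exact, not mod 180)"
    s=env.read_state();R=s["orientation"];a=np.radians(yaw)
    y=np.array([np.cos(a),np.sin(a),0]);z=np.array([0,0,-1.]);T=np.c_[np.cross(y,z),y,z]
    print("dp",(R.T@(np.array(p)-s["eef_pos"])).round(1),"dr",np.degrees(Ro.from_matrix(R.T@T).as_rotvec()).round(2),"q6",s["q"][5].round(1))
E
python3 - <<'E'
from h import *
go((535.5,-309.5,130),-48)
E
```

```text
dp [ -9.4 -24.7  11.8] dr [-1.55  3.14 87.73] q6 -73.8
```

```bash
python3 -m handwheel '{"dp":[[-2,-5,2],[-4,-10,4],[-6,-15,6],[-8,-20,8],[-9.4,-24.7,11.8],[-9.4,-24.7,11.8],[-9.4,-24.7,11.8],[-9.4,-24.7,11.8],[-9.4,-24.7,11.8],[-9.4,-24.7,11.8]],"dr":[[-0.2,0.35,10],[-0.35,0.7,20],[-0.5,1.1,30],[-0.7,1.4,40],[-0.9,1.8,50],[-1.05,2.1,60],[-1.2,2.5,70],[-1.4,2.9,80],[-1.55,3.14,87.7],[-1.55,3.14,87.7]],"hand":[1,1,1,1,1,1,1,1,1,1]}'; python3 - <<'E'
from h import *
go((535.5,-309.5,32),-48);print(env.read_state()["orientation"].round(3))
E
```

```text
t: 11.82
eef_pos: [535.1, -309.8, 129.5]
orientation: [[0.742, 0.67, -0.001], [0.67, -0.742, 0.0], [-0.0, -0.001, -1.0]]
wrist_force: [0.0, 0.8, -0.3]
opening: 85.3
grip_force: 0.0
dp [ 0.5  0.1 97.5] dr [-0.03  0.02  0.1 ] q6 7.5
[[ 0.742  0.67  -0.001]
 [ 0.67  -0.742  0.   ]
 [-0.    -0.001 -1.   ]]
```

```bash
python3 -m handwheel '{"dp":[[0,0,30],[0,0,60],[0,0,85],[0,0,97.5],[0,0,97.5],[0,0,97.5],[0,0,97.5],[0,0,97.5],[0,0,97.5],[0,0,97.5]],"dr":[[0,0,0],[0,0,0],[0,0,0],[0,0,0],[0,0,0],[0,0,0],[0,0,0],[0,0,0],[0,0,0],[0,0,0]],"hand":[1,1,1,1,1,0.2,0.2,0.2,0.2,0.2]}';python3 -m handwheel '{"dp":[[0,0,0],[0,0,-4],[0,0,-10],[0,0,-25],[0,0,-50],[0,0,-80],[0,0,-110],[0,0,-140],[0,0,-150],[0,0,-150]],"dr":[[0,0,0],[0,0,0],[0,0,0],[0,0,0],[0,0,0],[0,0,0],[0,0,0],[0,0,0],[0,0,0],[0,0,0]],"hand":[0.2,0.2,0.2,0.2,0.2,0.2,0.2,0.2,0.2,0.2]}'; python3 - <<'E'
from h import *
c=snap("wrist"); cv2.imwrite("pics/w2.png",c["image"][:,:,::-1])
go((573.3,308.7,185),-80.65)
go((573.3,-309.5,185),-80.65)
E
```

```text
t: 13.08
eef_pos: [535.8, -310.7, 33.1]
orientation: [[0.745, 0.667, 0.002], [0.667, -0.745, -0.002], [0.0, 0.002, -1.0]]
wrist_force: [0.3, -1.4, 5.8]
opening: 50.9
grip_force: 65.2
t: 14.32
eef_pos: [535.0, -310.0, 182.2]
orientation: [[0.745, 0.667, -0.0], [0.667, -0.745, -0.0], [-0.0, 0.0, -1.0]]
wrist_force: [0.4, -0.5, -2.6]
opening: 50.6
grip_force: 64.4
dp [ 441.4 -434.7   -3.2] dr [-0.11  0.06 32.5 ] q6 7.7
dp [29.  25.8 -3.9] dr [-0.11  0.06 32.5 ] q6 7.7
```

View pics/w2.png

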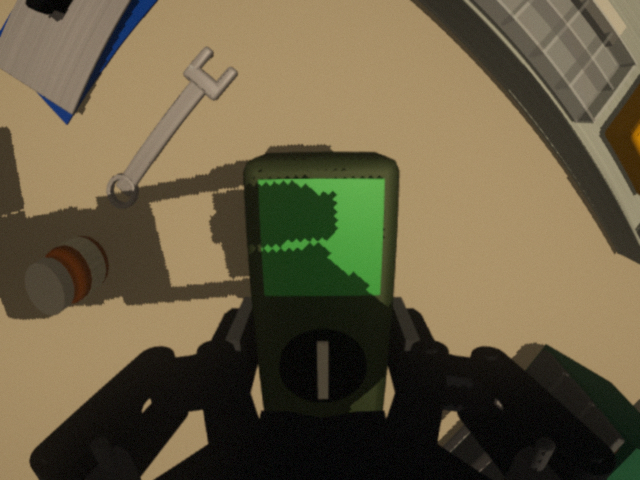

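The wrist view shows the meter gripped squarely between the screen and the dial (dial at (323,365)). I carry it to the case.

```bash
python3 -m handwheel '{"dp":[[20,-20,0],[57,-56,0],[97,-96,0],[140,-138,0],[183,-180,0],[226,-223,0],[269,-265,0],[312,-307,0],[350,-345,0],[375,-370,0]],"dr":[[0,0,2],[0,0,5],[0,0,9],[0,0,13],[0,0,17],[0,0,21],[0,0,25],[0,0,29],[0,0,32.5],[0,0,32.5]],"hand":[0.2,0.2,0.2,0.2,0.2,0.2,0.2,0.2,0.2,0.2]}'; python3 - <<'E'
from h import *
go((573.3,308.7,120),-80.65)
E
```

```text
t: 15.62
eef_pos: [566.1, 218.4, 179.9]
orientation: [[0.986, 0.164, -0.004], [0.164, -0.986, 0.0], [-0.004, -0.001, -1.0]]
wrist_force: [0.5, -0.3, -1.6]
opening: 50.8
grip_force: 64.3
dp [ 22.2 -87.9  59.9] dr [-0.05  0.24  0.1 ] q6 91.0
```

```bash
python3 -m handwheel '{"dp":[[8,-30,0],[16,-60,0],[22,-88,0],[22,-88,20],[22,-88,40],[22,-88,60],[22,-88,60]],"dr":[[0,0,0],[0,0,0],[0,0,0],[0,0,0],[0,0,0],[0,0,0],[0,0,0]],"hand":[0.2,0.2,0.2,0.2,0.2,0.2,0.2]}'; python3 - <<'E'
from h import *
c=snap("top"); np.save("top3.npy",c,allow_pickle=True); im=c["image"][:,:,::-1]
cv2.imwrite("pics/t3.png",cv2.convertScaleAbs(cv2.resize(im[150:310,50:260],None,fx=3.5,fy=3.5,interpolation=cv2.INTER_CUBIC),alpha=1.5))
go((573.3,308.7,41),-80.65)
E
```

```text
t: 16.5
eef_pos: [572.3, 305.4, 118.3]
orientation: [[0.987, 0.162, -0.008], [0.162, -0.987, -0.002], [-0.009, 0.001, -1.0]]
wrist_force: [-0.5, -0.5, -3.0]
opening: 50.8
grip_force: 64.2
dp [ 0.7 -2.9 78.7] dr [-0.    0.31 -0.  ] q6 98.8
```

View pics/t3.png

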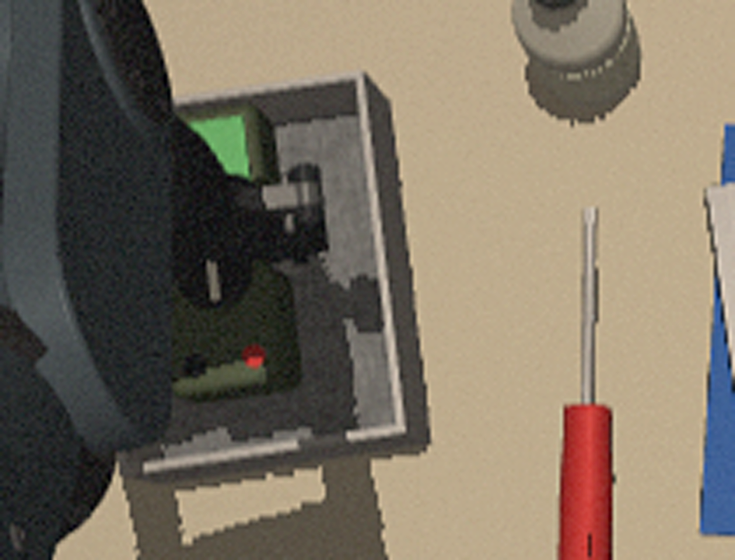

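The top crop shows the meter over the open case: screen end near (250,105), red button end near (295,390), both inside the walls. I check the end clearances.

```bash
python3 - <<'E'
from h import *
c=np.load("top3.npy",allow_pickle=True).item()
W=lambda x,y,z:world(c,50+x/3.5,150+y/3.5,z)
a=np.radians(9.35);R=np.array([[np.cos(a),np.sin(a)],[-np.sin(a),np.cos(a)]])
for n,p in [("scr corner",W(262,107,119)),("bot corner",W(297,388,100)),("dial",W(213,281,124)),("red",W(254,356,119)),("rim tr",W(363,75,60)),("rim br",W(403,432,60))]:print(n,R@(p[:2]-[573.3,308.7]))
go((573.3,308.7,60),-80.65)
E
```

```text
scr corner [ 59.79381852 -31.57471276]
bot corner [-66.76440762 -28.90619137]
dial [-17.57555567  -3.35739488]
red [-52.74724755 -16.42314318]
rim tr [ 86.38195245 -66.3194431 ]
rim br [-88.51811734 -65.70793557]
dp [ 0.6 -2.9 59.7] dr [-0.    0.31 -0.  ] q6 98.8
```

```bash
python3 -m handwheel '{"dp":[[2,0,15],[2,0,30],[2,0,45],[2,0,58],[2,0,58],[2,0,58]],"dr":[[0,0,0],[0,0,0],[0,0,0],[0,0,0],[0,0,0],[0,0,0]],"hand":[0.2,0.2,0.2,0.2,0.2,0.2]}'; python3 - <<'E'
from h import *
go((575,309,41),-80.65)
E
```

```text
t: 17.3
eef_pos: [577.0, 306.7, 64.0]
orientation: [[0.987, 0.162, -0.0], [0.162, -0.987, 0.001], [-0.0, -0.001, -1.0]]
wrist_force: [-0.2, -0.1, -2.3]
opening: 51.1
grip_force: 64.3
dp [-1.6 -2.5 23. ] dr [-0.05  0.02  0.  ] q6 98.8
```

```bash
python3 -m handwheel '{"dp":[[-1,-2,5],[-1.6,-2.5,12],[-1.6,-2.5,18],[-1.6,-2.5,20],[-1.6,-2.5,21],[-1.6,-2.5,22],[-1.6,-2.5,22],[-1.6,-2.5,22]],"dr":[[0,0,0],[0,0,0],[0,0,0],[0,0,0],[0,0,0],[0,0,0],[0,0,0],[0,0,0]],"hand":[0.2,0.2,0.2,0.2,0.2,0.2,0.2,0.2]}'
```

```text
t: 18.3
eef_pos: [574.8, 308.9, 42.0]
orientation: [[0.987, 0.162, -0.001], [0.162, -0.987, 0.001], [-0.001, -0.001, -1.0]]
wrist_force: [-0.2, -0.1, -2.6]
opening: 50.9
grip_force: 64.3
```

```bash
python3 -m handwheel '{"dp":[[0,0,0.7],[0,0,1.4],[0,0,1.6],[0,0,1.6]],"dr":[[0,0,0],[0,0,0],[0,0,0],[0,0,0]],"hand":[0.2,0.2,0.2,0.2]}'
```

```text
t: 18.8
eef_pos: [574.8, 308.9, 41.2]
orientation: [[0.987, 0.163, -0.0], [0.163, -0.987, 0.001], [-0.0, -0.001, -1.0]]
wrist_force: [-2.2, -1.1, 5.2]
opening: 50.9
grip_force: 65.2
```

Contact at the expected height, so I release and rise.

```bash
python3 -m handwheel '{"dp":[[0,0,0],[0,0,0],[0,0,0],[0,0,0],[0,0,-15],[0,0,-40],[0,0,-80],[0,0,-120],[0,0,-140],[0,0,-140]],"dr":[[0,0,0],[0,0,0],[0,0,0],[0,0,0],[0,0,0],[0,0,0],[0,0,0],[0,0,0],[0,0,0],[0,0,0]],"hand":[0.78,0.78,0.78,0.78,0.78,0.78,0.78,0.78,0.78,0.78]}'; python3 - <<'E'
from h import *
go((547,9,180),-80.6)
E
```

```text
t: 20.05
eef_pos: [576.2, 309.3, 183.4]
orientation: [[0.987, 0.163, 0.005], [0.163, -0.987, 0.002], [0.005, -0.002, -1.0]]
wrist_force: [-0.4, 0.5, -1.0]
opening: 66.2
grip_force: 0.0
dp [-77.6 291.6   2.5] dr [-0.1  -0.29 -0.04] q6 99.0
```

```bash
python3 -m handwheel '{"dp":[[-10,40,0],[-22,80,0],[-32,120,0],[-43,160,0],[-53,200,0],[-64,240,0],[-73,275,0],[-77.6,291.6,0],[-77.6,291.6,0],[-77.6,291.6,0]],"dr":[[0,0,0],[0,0,0],[0,0,0],[0,0,0],[0,0,0],[0,0,0],[0,0,0],[0,0,0],[0,0,0],[0,0,0]],"hand":[1,1,1,1,1,1,1,1,1,1]}'; python3 - <<'E'
from h import *
c=snap("top"); np.save("top4.npy",c,allow_pickle=True); im=c["image"][:,:,::-1]
cv2.imwrite("pics/t4.png",cv2.convertScaleAbs(cv2.resize(im[150:320,60:360],None,fx=2.6,fy=2.6,interpolation=cv2.INTER_CUBIC),alpha=1.6))
go((546.1,9,52.7),-80.6)
E
```

```text
t: 21.3
eef_pos: [545.5, 9.5, 179.9]
orientation: [[0.987, 0.163, -0.001], [0.163, -0.987, 0.001], [-0.001, -0.001, -1.0]]
wrist_force: [1.1, 0.6, -0.0]
opening: 85.3
grip_force: 0.0
dp [  0.6   0.9 127.2] dr [-0.07  0.06  0.03] q6 69.8
```

View pics/t4.png

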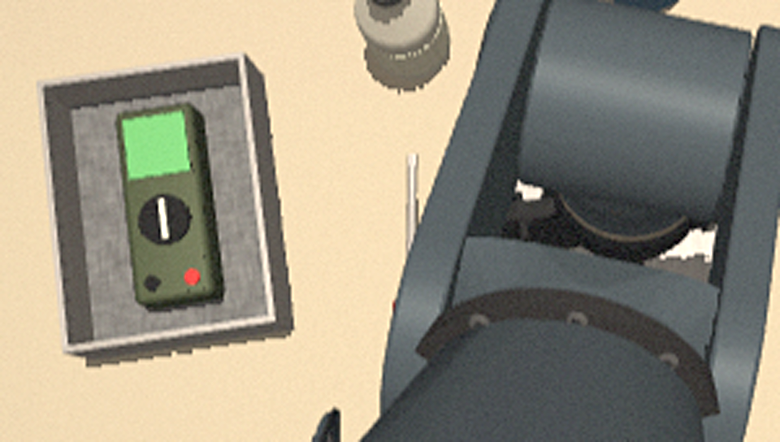

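The meter lies flat and face up in the case, dial at (164,219) in the crop, with the rim corners at (38,85), (243,55), (275,318) and (68,352). I check the case centre from the rim and grip the lid again.

```bash
python3 - <<'E'
from h import *
c=np.load("top4.npy",allow_pickle=True).item()
L=np.array([world(c,60+x/2.6,150+y/2.6,60) for x,y in [(38,84),(244,54),(275,320),(67,354)]])
print(L.mean(0),[ (np.linalg.norm(d).round(1),yawof(d).round(2)) for d in (L[(i+1)%4]-L[i] for i in range(4))])
E
python3 -m handwheel '{"dp":[[0.6,0.9,40],[0.6,0.9,80],[0.6,0.9,110],[0.6,0.9,127],[0.6,0.9,127],[0.6,0.9,127],[0.6,0.9,127],[0.6,0.9,127],[0.6,0.9,127],[0.6,0.9,127]],"dr":[[0,0,0],[0,0,0],[0,0,0],[0,0,0],[0,0,0],[0,0,0],[0,0,0],[0,0,0],[0,0,0],[0,0,0]],"hand":[1,1,1,1,1,0,0,0,0,0]}'
```

```text
[572.41163551 307.85084493  60.        ] [(np.float64(133.1), np.float64(-80.28)), (np.float64(175.6), np.float64(-170.61)), (np.float64(131.0), np.float64(100.23)), (np.float64(176.8), np.float64(10.07))]
t: 22.6
eef_pos: [546.8, 7.7, 54.1]
orientation: [[0.987, 0.162, 0.001], [0.162, -0.987, 0.0], [0.001, -0.0, -1.0]]
wrist_force: [-1.0, 0.6, 4.8]
opening: 23.0
grip_force: 61.0
```

```bash
python3 -m handwheel '{"dp":[[0,0,0],[0,0,-3],[0,0,-8],[0,0,-20],[0,0,-40],[0,0,-70],[0,0,-100],[0,0,-130],[0,0,-140],[0,0,-140]],"dr":[[0,0,0],[0,0,0],[0,0,0],[0,0,0],[0,0,0],[0,0,0],[0,0,0],[0,0,0],[0,0,0],[0,0,0]],"hand":[0,0,0,0,0,0,0,0,0,0]}'; python3 - <<'E'
from h import *
go((547,290,190),-80.6);go((574,308.3,190),-80.6)
E
```

```text
t: 23.85
eef_pos: [546.4, 7.6, 193.6]
orientation: [[0.987, 0.162, 0.0], [0.162, -0.987, 0.0], [0.0, -0.0, -1.0]]
wrist_force: [0.4, -0.0, -3.0]
opening: 22.8
grip_force: 60.1
dp [  46.4 -278.5    3.7] dr [-0.02 -0.02 -0.05] q6 69.7
dp [  76.  -292.2    3.7] dr [-0.02 -0.02 -0.05] q6 69.7
```

```bash
python3 -m handwheel '{"dp":[[3,-20,0],[9,-55,0],[15,-95,0],[23,-140,0],[31,-185,0],[38,-228,0],[46,-265,0],[60,-285,0],[76,-292.2,0],[76,-292.2,0]],"dr":[[0,0,0],[0,0,0],[0,0,0],[0,0,0],[0,0,0],[0,0,0],[0,0,0],[0,0,0],[0,0,0],[0,0,0]],"hand":[0,0,0,0,0,0,0,0,0,0]}';python3 -m handwheel '{"dp":[[0,0,20],[0,0,40],[0,0,60],[0,0,72],[0,0,72],[0,0,72]],"dr":[[0,0,0],[0,0,0],[0,0,0],[0,0,0],[0,0,0],[0,0,0]],"hand":[0,0,0,0,0,0]}'; python3 - <<'E'
from h import *
c=snap("scene"); im=c["image"][:,:,::-1]
cv2.imwrite("pics/s5.png",cv2.resize(im[170:370,400:600],None,fx=3,fy=3,interpolation=cv2.INTER_CUBIC))
go((574,308.3,97.7),-80.6)
E
```

```text
t: 25.1
eef_pos: [573.2, 309.9, 191.4]
orientation: [[0.986, 0.164, -0.003], [0.164, -0.986, 0.0], [-0.003, -0.001, -1.0]]
wrist_force: [0.2, -0.0, -3.4]
opening: 23.1
grip_force: 59.9
t: 25.85
eef_pos: [574.1, 308.4, 121.8]
orientation: [[0.987, 0.162, -0.0], [0.162, -0.987, 0.001], [0.0, -0.001, -1.0]]
wrist_force: [-1.5, -0.0, -3.4]
opening: 22.9
grip_force: 60.0
dp [-0.4  0.2 24.4] dr [-0.05 -0.04 -0.05] q6 99.0
```

View pics/s5.png

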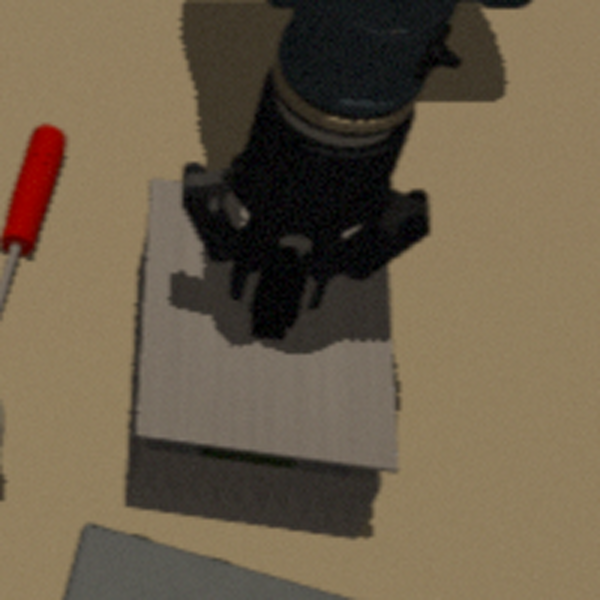

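The scene crop shows the lid level over the case, its near edge running from (140,437) to (395,467), parallel to the case wall below. I lower it slowly.

```bash
python3 -m handwheel '{"dp":[[-0.4,0.2,4],[-0.4,0.2,8],[-0.4,0.2,11],[-0.4,0.2,14],[-0.4,0.2,17],[-0.4,0.2,19],[-0.4,0.2,19.5],[-0.4,0.2,19.5]],"dr":[[0,0,0],[0,0,0],[0,0,0],[0,0,0],[0,0,0],[0,0,0],[0,0,0],[0,0,0]],"hand":[0,0,0,0,0,0,0,0]}'
```

```text
t: 26.9
eef_pos: [573.5, 308.1, 101.7]
orientation: [[0.987, 0.162, -0.001], [0.162, -0.987, 0.001], [-0.001, -0.001, -1.0]]
wrist_force: [-0.2, -0.5, -2.1]
opening: 22.8
grip_force: 60.0
```

It entered freely, so I lower it onto the rim.

```bash
python3 -m handwheel '{"dp":[[0,0,1],[0,0,2],[0,0,2.8],[0,0,3.2],[0,0,3.2]],"dr":[[0,0,0],[0,0,0],[0,0,0],[0,0,0],[0,0,0]],"hand":[0,0,0,0,0]}'
```

```text
t: 27.52
eef_pos: [573.5, 308.1, 99.1]
orientation: [[0.987, 0.162, -0.001], [0.162, -0.987, 0.001], [-0.001, -0.001, -1.0]]
wrist_force: [-1.2, -0.1, 2.3]
opening: 23.0
grip_force: 60.6
```

Contact came at exactly the seated height (99.1). I release and back off.

```bash
python3 -m handwheel '{"dp":[[0,0,0],[0,0,0],[0,0,0],[0,0,0],[0,0,0],[0,0,-15],[0,0,-40],[0,0,-80],[0,0,-110],[0,0,-120]],"dr":[[0,0,0],[0,0,0],[0,0,0],[0,0,0],[0,0,0],[0,0,0],[0,0,0],[0,0,0],[0,0,0],[0,0,0]],"hand":[1,1,1,1,1,1,1,1,1,1]}';python3 -m handwheel '{"dp":[[-30,40,0],[-60,80,0],[-90,120,0],[-100,160,0],[-110,200,0],[-120,240,0],[-120,260,0],[-120,260,0]],"dr":[[0,0,0],[0,0,0],[0,0,0],[0,0,0],[0,0,0],[0,0,0],[0,0,0],[0,0,0]],"hand":[1,1,1,1,1,1,1,1]}'; python3 - <<'E'
from h import *
c=snap("top"); im=c["image"][:,:,::-1];np.save("top5.npy",c,allow_pickle=True)
cv2.imwrite("pics/t5.png",cv2.convertScaleAbs(cv2.resize(im[150:310,50:260],None,fx=3.5,fy=3.5,interpolation=cv2.INTER_CUBIC),alpha=1.5))
P=np.array([world(c,u,v) for u,v in [(85,185),(145,180),(155,265),(95,270)]]);print(P.round(1))
E
```

```text
t: 28.78
eef_pos: [574.8, 308.5, 221.9]
orientation: [[0.987, 0.163, 0.004], [0.163, -0.987, 0.002], [0.005, -0.002, -1.0]]
wrist_force: [0.9, 1.4, -0.6]
opening: 85.3
grip_force: 0.0
t: 29.78
eef_pos: [497.3, 30.8, 218.1]
orientation: [[0.987, 0.16, -0.002], [0.16, -0.987, 0.001], [-0.001, -0.001, -1.0]]
wrist_force: [0.9, 0.5, -0.6]
opening: 85.5
grip_force: 0.0
[[642.5 369.1  64.6]
 [653.  269.9  64.6]
 [509.9 245.9  63.8]
 [500.3 342.9  64.1]]
```

View pics/t5.png

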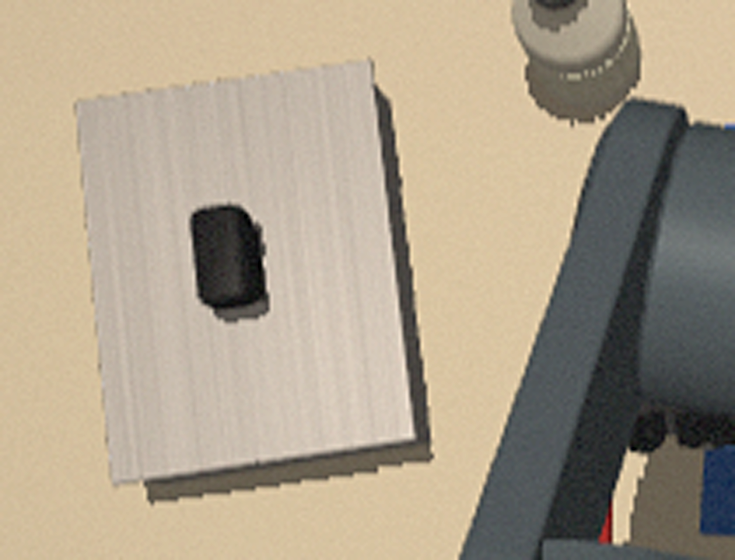

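The lid sits flush: corners at (77,102), (372,61), (415,438) and (113,484), with plate height about 64 mm at all four points checked. I hand the job in.

```bash
python3 -c "
from plant import env
print(env.sign_off())"
```

```text
the job is handed in; nothing more can be done
None
```

The multimeter is face up on the floor of the case, the lid is back on the rim and level (about 64 mm high at all four points checked), and the job was handed in at about 30 s; no verdict came back.

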